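# Clamp the practice eye in its holder

### The job

The black practice-eye block has slid sideways out of its holder. With the fingertips, push it sideways along the plate until it lies flat against the blue side fence, then push the red clamp lever over its dead point, away from its resting end, until it snaps down into lock and the plunger holds the block tight against the end stop. Only push: do not lift the block, keep the other things on the table where they are, and finish clear of everything.

Things in the scene. Friction and masses are not known exactly. Their poses are not given: they have to be found in the camera images.
- holder: Aluminium plate 300 x 220 x 12 mm fixed to the table, origin at the centre of its underside, z up. At its -x end stands a steel toggle clamp (x -122 to 0 mm, 42 mm wide, 68 mm high over the table) whose plunger moves along +x in the plane y = 0; its pad face is at x = 24 mm with the lever open and advances about 20 mm as the lever goes over.
- fence_face (a point): Middle of the inner face of the blue side fence, at x = 80, y = 30, z = 24 mm of the holder. The face looks to the holder's -y, runs from x = 30 to 130 mm, and its top is 36 mm above the table.
- stop_face (a point): Middle of the inner face of the blue end stop, at x = 120, y = 0, z = 27 mm of the holder. The face looks to the holder's -x, runs from y = -45 to 45 mm, and its top is 42 mm above the table.
- eye_block: Loose black block 80 (x) x 60 (y) x 34 mm, 0.25 to 0.5 kg, a white model eye on top (51 mm high in all). Origin: centre of its underside, which slides on the plate, 12 mm above the table. Starts 45 to 75 mm to the -y side of its place, turned up to 6 degrees. In place and clamped, it touches fence and end stop: origin at x = 80, y = 0, z = 12 mm of the holder, axes parallel.
- clamp_lever (a joint): Lever angle about its pin. 0 rad = open, leaning 25 degrees from upright towards the holder's -x; grows as the lever swings up and over towards +x; 1.571 rad = locked, leaning 65 degrees towards +x. A spring drives it back to 0 below the dead point at 1.22 rad and on to 1.571 above it. At first about 5 N across the grip's end moves it, less nearer the dead point.
- lever_pin (a point): Middle of the lever's pin (its hinge axis, along the holder's y), at x = -95, y = 0, z = 60 mm of the holder.
- lever_grip (a point): Centre of the round end of the lever's red grip, 90 mm from the pin. The grip is a round bar 22 mm thick from 46 to 90 mm from the pin, then rounded off (101 mm in all); the steel bar below it is 12 mm thick.
- clamp_pad: Round black rubber pad, 20 mm across and 10 mm long, spring-mounted at the front of the clamp's plunger; origin at the centre of its rear face, its front face 10 mm further along the holder's x. It moves only with the lever.
- alcohol_bottle: Loose amber bottle with white cap, 62 mm across, 140 mm high, standing on the table on the holder's +y side; leave it alone. Origin at the centre of its underside.
- wipes_tub: Loose white round tub of wipes, 76 mm across, 150 mm high, on the table on the holder's +y side; leave it alone. Origin at the centre of its underside.
- lens_case: Loose wooden lens case 120 x 70 x 30 mm lying on the table on the holder's -y side, near the clamp; leave it alone. Origin at the centre of its underside.
Things that resemble listed ones, but are neither listed nor needed, are in the scene too. Of the things shaped like the eye_block, the black one is meant.

How it is judged (in metres and radians):
On the way, in this order (a step that is already met when the one before it is completed fails the run):
1. with the clamp still open, the block lies against the side fence (within 3 mm, square to 0.05 rad) (y of eye_block in the frame of holder above -0.003 m and angle between the x axis of eye_block and the x axis of holder, either way round below 0.05 rad and value of joint clamp_lever below 0.4 rad), for 0.2 s.
2. the lever has snapped past its dead point into lock (value of joint clamp_lever above 1.5 rad), for 0.2 s.
At the end, for the whole second after the job is handed in: Lever locked (above 1.5 rad), the pad pressing the block with more than 4 N, the block at rest on the plate within 2.5 mm of the end stop, within 4 mm of the side fence and square within 0.04 rad (value of joint clamp_lever above 1.5 rad and contact force between clamp_pad and eye_block above 4 N and x of eye_block in the frame of holder between 0.0775 and 0.0825 m and y of eye_block in the frame of holder between -0.004 and 0.003 m and z of eye_block in the frame of holder below 0.015 m and angle between the x axis of eye_block and the x axis of holder, either way round below 0.04 rad and linear speed of eye_block below 0.01 m/s); the robot touches nothing.
It fails at once if the block is lifted more than 8 mm off the plate or tipped (z of eye_block in the frame of holder above 0.02 m or angle between eye_block's own z axis and vertical above 0.2 rad).
It fails at once if the bottle, the tub or the lens case is moved more than 15 mm or tipped (distance of any of alcohol_bottle, wipes_tub, lens_case from where it was at the start of the episode above 0.015 m or angle between any of alcohol_bottle, wipes_tub's own z axis and vertical above 0.3 rad).
It also fails if it takes over 58 s, if anything falls off the work surface, if the arm or the gripper's body presses on something with over 40 N, if the wrist force passes 120 N, or if a joint passes its speed limit or range.

### The arm

A 6-joint arm with a two-finger parallel gripper is mounted at the origin on the work surface. World frame = base frame: x ahead of the robot, y to its left, z up, the work surface at z = 0. Lengths are in mm, angles in rad, forces in N, time in s.
With the tool pointing down it reaches from about 350 to 775 mm from the base axis. Payload 7.3 kg.
Tool frame: the origin (TCP) lies midway between the tips of the shut fingers; the grasp point (between the pads) lies 19 mm behind it (grip_depth is the distance from the TCP to the grasp point, in mm); z points along the fingers, y is the direction in which the jaws open and shut (so a half turn about z gives the same grasp; the last joint's range is limited). The gripper opens to 92 mm and grips with 3 to 60 N. Pads are 19 mm wide; open, the fingers measure 130 mm over their backs; the gripper's body (75 mm by 190 mm) begins 47 mm behind the grasp point.
Start: joints at [0.957, 0.342, 1.524, -0, 1.275, -0.146], TCP at [236.724, 468.622, 226.741] pointing down, gripper open.
Joint ranges: [-2.53, 2.53], [-0.77, 2.02], [0.04, 2.7], [-1, 4.14], [0.28, 2.66], [-3.11, 3.11]. Speed limits (rad/s): [2.57, 2.57, 3.14, 3.14, 3.14, 3.14].

### API

Orientations are given as [roll, pitch, yaw] about the fixed x, y, z axes, in that order (R = Rz(yaw) Ry(pitch) Rx(roll)).
In Python, from plant import get_obs, capture, close_job, spot_in, silhouettes, mark_of, grip_depth gives the robot as it stands.
- The arm moves only by the tool servo_tool, never from a script. Its arguments are lists of equal length, an entry for each row: "slide": the shift along the tool's x, y, z normalised to -1 to 1, where 1 is 20 cm, a list of three; "rot": the turn, a rotation vector about the tool's x, y, z normalised to -1 to 1, where 1 is pi rad, a list of three; "claw": the finger opening in mm, from 0 to 91.8. A call has 1 to 5 rows; each row is the pose to reach, as a shift and turn from the pose commanded when the call began, along the tool's axes at that moment, turning the shorter way round; what a row does not reach only later rows make up. A row lasts 1/8 s, in which the tool goes at most 62.5 mm and 10.7 degrees, less where a joint would pass 70% of its speed; a pose out of reach is approached as far as the arm can. A call with a number of a shift or a turn outside -1 to 1 is refused whole. A call with a gripper value outside its range is refused whole. The fingers move at their own pace and stop on an object; the grip force is fixed at half the most. Time passes only in rows, so rows that repeat a pose let the fingers close. It gives the time, the measured TCP pose, the force and the opening at its end, in the units of the state.
- get_obs(): the state, without advancing time (a new reading comes with each control period).
- capture(name): name is "side" or "top" or "wrist"; returns a dict with "frame" (400x640x3 uint8, red, green, blue), "depth" (400x640 float32, mm along the optical axis (not along the pixel's ray), 0 where there is no reading), "vertical_fov" (degrees; the focal length in pixels is half the picture's height over the tangent of half this angle, whatever the lens; pixels are square), "cx", "cy" (the principal point, pixels), "D" ([k1, k2, p1, p2, k3] as OpenCV has them; the pictures are not rectified), "position" and "rotation" of the camera in the world. Camera axes: x right, y down, z forward; pixel columns grow to the right and rows downward; lengths in mm; the calibration is good to about 2 mm. A picture is of the moment at which its call begins.
- close_job(): hands the job in, once; it reports no verdict.
Trained networks look in the newest picture that a camera, given by its name, has taken for a name from the list of things; names that differ only in an ending like _2 or _b are one class to them, and where a whole thing is asked for, a point or a joint stands for the part that bears it (a point fixed in the world has none). Each returns a list of dicts, best first, with "confidence" (0 to 1); they miss things now and then, are a little off and sometimes report something else, mostly with a low value. They report only what shows in the picture. A call takes as long as a camera call. They do not tell look-alikes from the thing itself.
- spot_in(query, camera): "box" ([left, top, right, bottom] in pixels, round what is visible of it).
- silhouettes(query, camera): "pixels" (400x640 bool, what is visible of it) and "box" ([left, top, right, bottom] in pixels, round what is visible of it).
- mark_of(query, camera): "xy" ([column, row] in pixels: a listed point, or the origin of a listed thing).
The state is a dict: "time": time; "joint_positions": joint angles; "dq": joint speeds; "tau": joint torques, N m; "tool_pos": TCP position; "tcp_rot": TCP orientation; "contact_force": force on the tool from outside, world axes, zero at the start; "moment": the same for the moment, N m; "grip_width": finger opening in mm.
Only numpy, scipy, OpenCV 4.12 (cv2) and the standard library are available. Lean on these libraries where they do the work, as an engineer would, in place of code of your own. Each camera call takes 0.05 s, during which the arm holds its last target. There are 200 camera calls.

## Working session

There is one attempt and no reset: what is moved stays moved. The work goes in short steps, Python scripts to look and compute and a tool call to move; the robot and the scene stay as the last step left them, time stands still between calls to the robot, and variables do not carry over. Pictures are saved under pics/ and viewed, about 8 in all and at most 12, crops included, and the job is handed in when it is done.

Besides the shell and the picture viewer there is one more tool, called after ">>>" by a JSON object that holds its "method" and its "body". servo_tool: Moves the arm, as the interface text tells. Scaled input: -1 to 1 covers 20 cm each way for a shift and pi rad each way for a turn. Its arguments: {"type":"object","properties":{"slide":{"type":"array","items":{"type":"array","items":{"type":"number"}}},"rot":{"type":"array","items":{"type":"array","items":{"type":"number"}}},"claw":{"type":"array","items":{"type":"number"}}},"required":["slide","rot","claw"]}

```bash
mkdir -p pics; ls
cat > h.py <<'E'
import numpy as np, cv2
from plant import *
def cam(n):
    c=capture(n); f=200/np.tan(np.radians(c["vertical_fov"])/2)
    c["K"]=np.array([[f,0,c["cx"]],[0,f,c["cy"]],[0,0,1.]]); c["R"]=np.array(c["rotation"]).reshape(3,3) if np.size(c["rotation"])==9 else None
    c["P"]=np.array(c["position"]); c["D"]=np.array(c["D"],float); return c
def rays(c,uv):
    u=cv2.undistortPoints(np.array(uv,float).reshape(-1,1,2),c["K"],c["D"])[:,0]
    return np.c_[u,np.ones(len(u))]
def pts(c,uv):
    uv=np.array(uv).reshape(-1,2); ij=uv.round().astype(int)
    d=c["depth"][ij[:,1],ij[:,0]]
    return (rays(c,uv)*d[:,None])@c["R"].T+c["P"]
def atz(c,uv,z):
    r=rays(c,uv)@c["R"].T
    return c["P"]+r*((z-c["P"][2])/r[:,2])[:,None]
def proj(c,X):
    Xc=(np.array(X,float).reshape(-1,3)-c["P"])@c["R"]
    return cv2.projectPoints(Xc,np.zeros(3),np.zeros(3),c["K"],c["D"])[0][:,0]
def save(c,name): cv2.imwrite("pics/"+name,c["frame"][:,:,::-1])
E
python3 - <<'E'
from h import *
print(get_obs())
for n in("top","side"):
    c=cam(n); save(c,n+"1.png"); print(n,c["P"],c["rotation"],c["D"])
    for q in("holder","fence_face","stop_face","eye_block","lever_pin","lever_grip","clamp_pad","alcohol_bottle","wipes_tub","lens_case"):
        for m in mark_of(q,n):
            xy=np.array(m["xy"]); 
            try: p=pts(c,xy)[0].round(0)
            except Exception as e: p=e
            print(n,q,xy.round(1),round(m["confidence"],2),p)
E
```

```text
pics
{'time': 0.0, 'joint_positions': array([ 9.57003828e-01,  3.42715818e-01,  1.52502605e+00,  9.81189149e-06,
        1.27542433e+00, -1.46011347e-01]), 'dq': array([ 1.44386687e-03, -4.74569803e-04, -8.08323145e-05, -6.81792672e-04,
       -2.87964248e-03,  1.32533304e-04]), 'tau': array([ 2.64350012e-03, -4.31240666e+01, -2.44222730e+01,  7.18633225e-02,
        5.56501374e-02, -1.46854982e-04]), 'tool_pos': array([236.46468718, 468.26188429, 226.04541025]), 'tcp_rot': array([-3.14003721e+00, -2.38223066e-04,  2.67380845e+00]), 'contact_force': array([-0.11819298, -0.15000449,  0.53707363]), 'moment': array([0.06944491, 0.00562774, 0.03438656]), 'grip_width': 91.7581720011588}
top [ 498.20973973   29.29048506 1164.30811302] [-2.9970673   0.0163379  -1.58688594] [-0.11052586  0.          0.          0.          0.        ]
top holder [308.3 233.7] 0.73 'NoneType' object has no attribute 'T'
top fence_face [300.3 196.4] 0.71 'NoneType' object has no attribute 'T'
top fence_face [332.3 201.6] 0.71 'NoneType' object has no attribute 'T'
top stop_face [309.2 183.5] 0.87 'NoneType' ob
[... 1080 characters left out ...]
NoneType' object has no attribute 'T'
side eye_block [397.3 282.6] 0.96 'NoneType' object has no attribute 'T'
side eye_block [415.6 233.1] 0.92 'NoneType' object has no attribute 'T'
side eye_block [340.6 247.1] 0.62 'NoneType' object has no attribute 'T'
side lever_pin [252.3 229.9] 0.76 'NoneType' object has no attribute 'T'
side lever_grip [234.7 200.9] 0.76 'NoneType' object has no attribute 'T'
side clamp_pad [304.7 225.3] 0.59 'NoneType' object has no attribute 'T'
side alcohol_bottle [267.7 195.8] 0.61 'NoneType' object has no attribute 'T'
side wipes_tub [318.6 181.6] 0.89 'NoneType' object has no attribute 'T'
side lens_case [297.6 319.5] 0.63 'NoneType' object has no attribute 'T'
```

```bash
python3 - <<'E'
s=open('h.py').read()
s=s.replace('np.array(c["rotation"]).reshape(3,3) if np.size(c["rotation"])==9 else None','Rotation.from_euler("xyz",c["rotation"]).as_matrix()').replace("import numpy as np, cv2","import numpy as np, cv2\nfrom scipy.spatial.transform import Rotation")
open('h.py','w').write(s)
E
python3 - <<'E'
from h import *
Z=dict(holder=0,fence_face=24,stop_face=27,eye_block=12,lever_pin=60,lever_grip=60+90*np.cos(np.radians(25)),alcohol_bottle=0,wipes_tub=0,lens_case=0)
for n in("top","side"):
    c=cam(n)
    for q in Z:
        for m in mark_of(q,n):
            print(n,q,round(m["confidence"],2),atz(c,m["xy"],Z[q])[0].round(0), pts(c,m["xy"])[0].round(0))
E
python3 -c "
import cv2,numpy as np
a=cv2.imread('pics/top1.png')[100:320,180:440];b=cv2.imread('pics/side1.png')[140:360,180:480]
cv2.imwrite('pics/a.png',np.vstack([cv2.resize(a,(355,300)),cv2.resize(b,(355,260))])) if 0 else None
cv2.imwrite('pics/topc.png',cv2.resize(a,None,fx=2.7,fy=2.7,interpolation=2));cv2.imwrite('pics/sidec.png',cv2.resize(b,None,fx=2.6,fy=2.6,interpolation=2))"
```

```text
top holder 0.87 [594.  82.   0.] [591.  80.  43.]
top fence_face 0.73 [678.  98.  24.] [679.  99.  15.]
top stop_face 0.89 [715.  67.  27.] [718.  68.  10.]
top stop_face 0.46 [605.  72.  27.] [605.  72.  34.]
top eye_block 0.75 [826. -21.  12.] [819. -20.  35.]
top eye_block 0.59 [671.  18.  12.] [664.  19.  61.]
top lever_pin 0.8 [502.  92.  60.] [502.  91.  72.]
top lever_grip 0.67 [464.  81. 142.] [464.  81. 145.]
top alcohol_bottle 0.68 [575. 245.   0.] [569. 228.  91.]
top wipes_tub 0.88 [727. 255.   0.] [703. 231. 123.]
top lens_case 0.98 [ 506. -121.    0.] [ 506. -117.   30.]
top lens_case 0.74 [579. 248.   0.] [572. 230.  96.]
side holder 0.97 [594.  77.   0.] [589.  63.  14.]
side fence_face 0.77 [682. 102.  24.] [682. 101.  25.]
side stop_face 0.82 [720.  67.  27.] [718.  63.  31.]
side eye_block 0.88 [ 714. -130.   12.] [ 701. -147.   36.]
side eye_block 0.74 [671.  11.  12.] [658. -12.  38.]
side eye_block 0.67 [833. -35.  12.] [817. -53.  34.]
side lever_pin 0.71 [506.  90.  60.] [504.  81.  68.]
side lever_grip 0.71 [469.  81. 142.] [469.  80. 142.]
side alcohol_bottle 0.92 [587. 259.   0.] [575. 220.  31.]
side wipes_tub 0.73 [734. 251.   0.] [718. 219.  26.]
side lens_case 0.85 [ 507. -115.    0.] [ 499. -137.   31.]
```

View pics/topc.png

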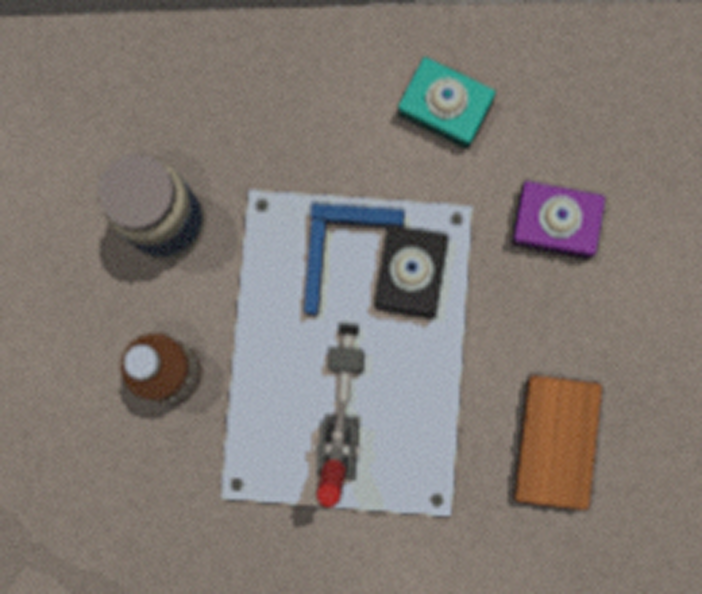

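View pics/sidec.png

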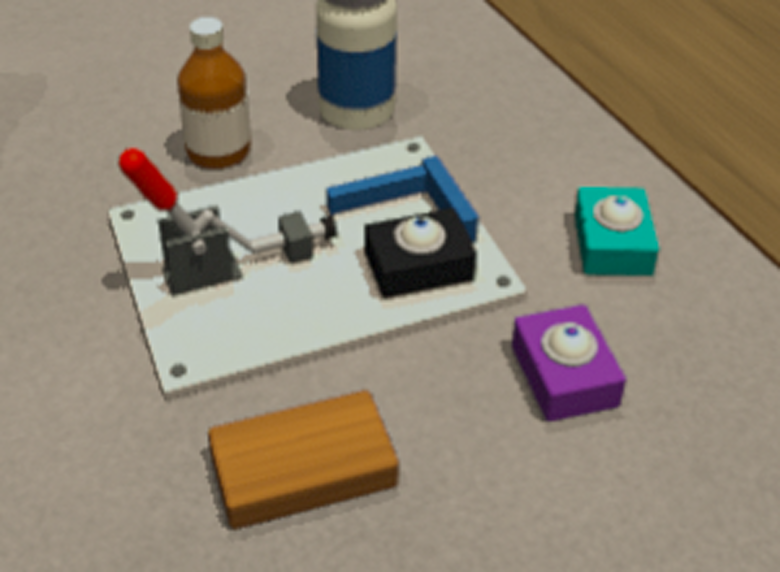

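Run:
```python
from h import *
c=cam("top"); f=c["frame"].astype(int)
hsv=cv2.cvtColor(c["frame"],cv2.COLOR_RGB2HSV)
# plate: bright low-sat bluish
m=((hsv[...,2]>150)&(f[...,2]>=f[...,0])).astype(np.uint8); roi=np.zeros_like(m); roi[160:300,255:365]=1; m*=roi
m=cv2.morphologyEx(m,cv2.MORPH_OPEN,np.ones((3,3)))
n,l,s,_=cv2.connectedComponentsWithStats(m); k=1+np.argmax(s[1:,4]); ys,xs=np.where(l==k)
P=atz(c,np.c_[xs,ys],12)[:,:2].astype(np.float32); r=cv2.minAreaRect(P); print("plate",r, cv2.boxPoints(r).round(0).tolist())
# black block top
b=((hsv[...,2]<70)).astype(np.uint8); roi[:]=0; roi[178:222,316:348]=1; b*=roi
n,l,s,_=cv2.connectedComponentsWithStats(b); k=1+np.argmax(s[1:,4]); ys,xs=np.where(l==k)
p=pts(c,np.c_[xs,ys]); print("z",np.percentile(p[:,2],[5,50,95])); 
P=atz(c,np.c_[xs,ys],46)[:,:2].astype(np.float32); print("block",cv2.minAreaRect(P))
# blue
b=((hsv[...,0]>95)&(hsv[...,0]<125)&(hsv[...,1]>120)).astype(np.uint8); roi[:]=0; roi[170:220,290:332]=1; b*=roi
ys,xs=np.where(b); P=atz(c,np.c_[xs,ys],39)[:,:2]; print("blue",P.min(0),P.max(0), cv2.minAreaRect(P.astype(np.float32)))
v=P-np.array([594,80.]); a=np.radians(-3)
for d in (2,3,4,5,6,7):
    a=-np.radians(d);
```

```text
plate ((598.388671875, 78.45579528808594), (218.43711853027344, 298.4073486328125), 84.7267837524414) [[440.0, -17.0], [737.0, -44.0], [757.0, 173.0], [460.0, 201.0]]
z [29.7131768  45.97919981 49.39855867]
block ((670.0324096679688, 25.84848976135254), (74.77880859375, 82.05614471435547), 79.43746185302734)
blue [632.46949877  25.13023575] [733.34790751 115.64301752] ((679.928466796875, 70.4929428100586), (83.2822265625, 102.20249938964844), 84.70435333251953)
```

>>> {"method": "servo_tool", "body": {"slide": [[-1,-0.44,0],[-1,-0.44,0],[-1,-0.44,0],[-1,-0.44,0],[-1,-0.44,0]], "rot": [[0,0,0.25],[0,0,0.25],[0,0,0.25],[0,0,0.25],[0,0,0.25]], "claw": [40,40,40,40,40]}}

```text
time: 2.78
tool_pos: [376.8, 298.5, 226.8]
tcp_rot: [3.141, 0.0, 1.883]
contact_force: [-0.6, -0.6, 0.4]
grip_width: 46.6
```

```bash
cat >> h.py <<'E'
H0=np.array([598,79.,0]); HY=-0.092
def Hm(): return Rotation.from_euler("z",HY).as_matrix()
def loc(p): return (np.array(p).reshape(-1,3)-H0)@Hm()
def wor(p): return np.array(p).reshape(-1,3)@Hm().T+H0
def go(lp,yaw=np.pi/2+HY):
    o=get_obs(); R=Rotation.from_euler("xyz",o["tcp_rot"]); T=Rotation.from_euler("xyz",[np.pi,0,yaw])
    d=R.inv().apply(wor(lp)[0]-o["tool_pos"]); r=(R.inv()*T).as_rotvec()
    print("local now",loc(o["tool_pos"])[0].round(1),"slide",(d/200).round(3),"rot",(r/np.pi).round(4),"F",o["contact_force"].round(1),"w",round(o["grip_width"],1),"t",o["time"])
E
python3 -c "
from h import *
go([80,-125,226])"
```

```text
local now [-240.5  198.2  226.8] slide [-2.116  0.837  0.004] rot [ 1.000e-04 -0.000e+00  1.287e-01] F [-0.6 -0.6  0.4] w 46.6 t 2.775
```

>>> {"method": "servo_tool", "body": {"slide": [[-1,0.4,0],[-1,0.4,0],[-1,0.4,0],[-1,0.4,0],[-1,0.4,0]], "rot": [[0,0,0.1287],[0,0,0.1287],[0,0,0.1287],[0,0,0.1287],[0,0,0.1287]], "claw": [40,40,40,40,40]}}

```text
time: 3.4
tool_pos: [514.6, 134.6, 226.3]
tcp_rot: [-3.141, -0.0, 1.484]
contact_force: [-0.7, 0.5, 0.1]
grip_width: 40.0
```

```bash
python3 -c "
from h import *
go([80,-125,226])"
```

```text
local now [-88.2  47.7 226.3] slide [-0.868  0.836  0.001] rot [-0.0001 -0.0001  0.0016] F [-0.7  0.5  0.1] w 40.0 t 3.4
```

>>> {"method": "servo_tool", "body": {"slide": [[-0.868,0.836,0],[-0.868,0.836,0],[-0.868,0.836,0],[-0.868,0.836,0],[-0.868,0.836,0]], "rot": [[0,0,0],[0,0,0],[0,0,0],[0,0,0],[0,0,0]], "claw": [40,40,40,40,40]}}

```text
time: 4.03
tool_pos: [666.5, -53.3, 225.2]
tcp_rot: [-3.14, -0.0, 1.483]
contact_force: [-0.5, 0.4, 0.4]
grip_width: 39.9
```

Run:
```python
from h import *
go([80,-125,226])
c=cam("wrist"); im=np.ascontiguousarray(c["frame"][:,:,::-1]); print(c["P"].round(0),loc(c["P"]).round(0))
for q,z in dict(eye_block=12,fence_face=24,stop_face=27,lever_grip=142,lever_pin=60).items():
    for m in mark_of(q,"wrist"): print(q,round(m["confidence"],2),np.round(m["xy"]),loc(atz(c,m["xy"],z)).round(1))
# overlay holder model
for a in ([[-150,-110,12],[150,-110,12],[150,110,12],[-150,110,12]],[[30,30,36],[120,30,36],[120,-45,42],[120,45,42]],[[-133,0,142],[-95,0,60]]):
    cv2.polylines(im,[proj(c,wor(a)).round().astype(int)],False,(0,255,0),1)
cv2.imwrite("pics/w1.png",im)
```

```text
local now [  80.3 -125.4  225.2] slide [ 0.002 -0.002 -0.004] rot [-0.0004 -0.0001  0.0015] F [-0.5  0.4  0.4] w 39.9 t 4.025
[673.  20. 383.] [[ 80. -51. 383.]]
eye_block 0.7 [456. 139.] [[242.9 -73.6  12. ]]
eye_block 0.57 [317. 120.] [[ 77.7 -53.5  12. ]]
fence_face 0.96 [316.  37.] [[76.2 31.9 24. ]]
stop_face 0.8 [353.  69.] [[ 1.168e+02 -1.000e-01  2.700e+01]]
lever_grip 0.84 [27. 46.] [[-133.4    0.5  142. ]]
lever_pin 0.69 [145.  64.] [[-90.5  -0.1  60. ]]
lever_pin 0.25 [203. 234.] [[ -49.4 -177.6   60. ]]
```

View pics/w1.png

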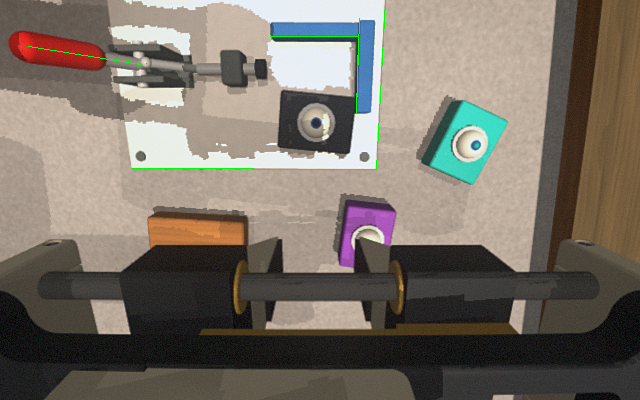

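>>> {"method": "servo_tool", "body": {"slide": [[0,-0.01,0.3],[0,-0.01,0.6],[0,-0.01,0.85],[0,-0.01,1],[0,-0.01,1]], "rot": [[0,0,0.001],[0,0,0.001],[0,0,0.001],[0,0,0.001],[0,0,0.001]], "claw": [36,34,34,34,34]}}

```text
time: 4.95
tool_pos: [661.6, -51.0, 24.6]
tcp_rot: [-3.136, -0.001, 1.482]
contact_force: [0.1, 0.5, 1.3]
grip_width: 34.2
```

```bash
python3 -c "
from h import *
go([78,-60,21])"
```

```text
local now [  75.2 -123.6   24.6] slide [0.318 0.015 0.018] rot [-0.0017 -0.0002  0.0011] F [0.1 0.5 1.3] w 34.2 t 4.95
```

>>> {"method": "servo_tool", "body": {"slide": [[0.08,0.015,0.018],[0.12,0.015,0.018],[0.16,0.015,0.018],[0.2,0.015,0.018],[0.24,0.015,0.018]], "rot": [[0,0,0],[0,0,0],[0,0,0],[0,0,0],[0,0,0]], "claw": [34,34,34,34,34]}}

```text
time: 5.58
tool_pos: [671.2, -4.9, 23.9]
tcp_rot: [3.14, 0.001, 1.481]
contact_force: [0.5, -4.4, 2.4]
grip_width: 34.1
```

Run:
```python
from h import *
go([78,-44,21])
c=cam("wrist"); im=np.ascontiguousarray(c["frame"][:,:,::-1])
for m in mark_of("eye_block","wrist"): print(round(m["confidence"],2),np.round(m["xy"]),loc(atz(c,m["xy"],12)).round(1))
cv2.imwrite("pics/w2.png",im)
```

```text
local now [ 80.6 -76.8  23.9] slide [ 0.164 -0.013  0.014] rot [0.0003 0.0002 0.0006] F [ 0.5 -4.4  2.4] w 34.1 t 5.575
0.73 [304. 174.] [[ 72.3 -32.7  12. ]]
0.72 [576. 238.] [[236.2 -71.4  12. ]]
```

View pics/w2.png

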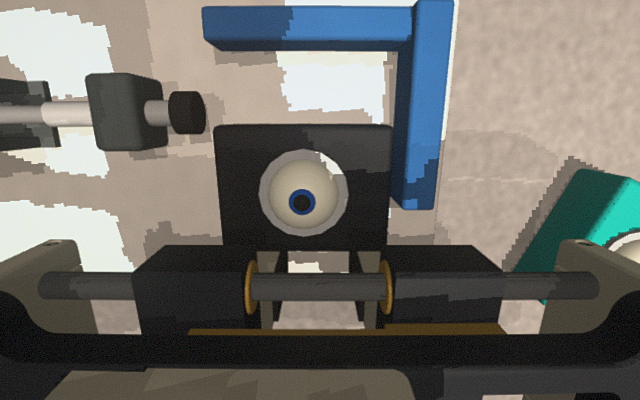

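>>> {"method": "servo_tool", "body": {"slide": [[0.04,0,0.005],[0.075,0,0.01],[0.11,0,0.014],[0.14,0,0.014],[0.165,0,0.014]], "rot": [[0,0,0.0006],[0,0,0.0006],[0,0,0.0006],[0,0,0.0006],[0,0,0.0006]], "claw": [34,34,34,34,34]}}

```text
time: 6.3
tool_pos: [673.7, 28.7, 20.1]
tcp_rot: [-3.141, -0.0, 1.479]
contact_force: [-0.0, -2.8, 1.5]
grip_width: 33.9
```

Run:
```python
from h import *
go([78,-36,21])
```

```text
local now [ 80.  -43.2  20.1] slide [ 0.036 -0.01  -0.004] rot [-0.0001 -0.0001  0.0001] F [-0.  -2.8  1.5] w 33.9 t 6.3
```

Still sliding freely; creep until the force rises.

>>> {"method": "servo_tool", "body": {"slide": [[0.01,0,0],[0.02,0,0],[0.025,0,0],[0.03,0,0],[0.03,0,0]], "rot": [[0,0,0],[0,0,0],[0,0,0],[0,0,0],[0,0,0]], "claw": [34,34,34,34,34]}}

```text
time: 6.92
tool_pos: [673.8, 30.2, 20.2]
tcp_rot: [-3.14, 0.005, 1.479]
contact_force: [-2.6, -15.2, 2.4]
grip_width: 34.1
```

Run:
```python
from h import *
go([78,-36,21])
```

```text
local now [ 79.9 -41.6  20.2] slide [ 0.028 -0.01  -0.004] rot [-0.0004  0.0015 -0.    ] F [ -2.6 -15.2   2.4] w 34.1 t 6.925
```

>>> {"method": "servo_tool", "body": {"slide": [[0.008,0,0],[0.008,0,0],[0.008,0,0],[0.008,0,0]], "rot": [[0,0,0],[0,0,0],[0,0,0],[0,0,0]], "claw": [34,34,34,34]}}

```text
time: 7.42
tool_pos: [673.8, 30.2, 20.2]
tcp_rot: [-3.14, 0.007, 1.478]
contact_force: [-3.5, -21.6, 3.5]
grip_width: 34.0
```

Run:
```python
from h import *
go([78,-36,21])
c=cam("wrist"); im=np.ascontiguousarray(c["frame"][:,:,::-1])
for m in mark_of("eye_block","wrist"): print(round(m["confidence"],2),np.round(m["xy"]),loc(atz(c,m["xy"],12)).round(1))
cv2.imwrite("pics/w3.png",im)
```

```text
local now [ 79.9 -41.6  20.2] slide [ 0.028 -0.01  -0.004] rot [-0.0005  0.0021 -0.0001] F [ -3.5 -21.6   3.5] w 34.0 t 7.425
0.96 [307. 177.] [[73.4  1.4 12. ]]
0.46 [398. 184.] [[123.7  -2.8  12. ]]
```

View pics/w3.png

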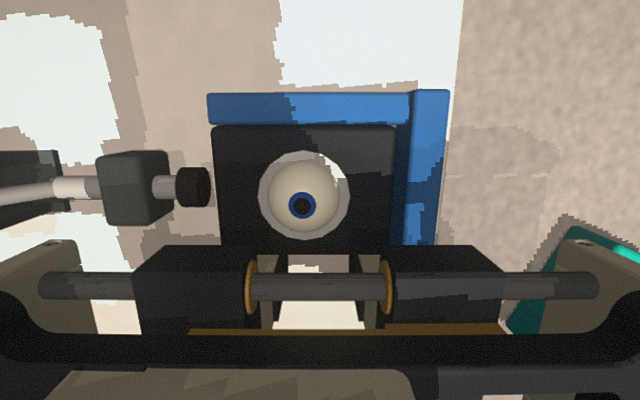

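Block is flush and square against the fence (edge at row 125, fence at 93–123), with a small gap to the stop. Back off and rise.

>>> {"method": "servo_tool", "body": {"slide": [[-0.03,0,0],[-0.1,0,0],[-0.25,0,0],[-0.3,0,-0.3],[-0.3,0,-0.6]], "rot": [[0,0,0],[0,0,0],[0,0,0],[0,0,0],[0,0,0]], "claw": [34,34,34,34,34]}}

```text
time: 8.15
tool_pos: [668.4, -25.1, 140.7]
tcp_rot: [-3.139, -0.001, 1.478]
contact_force: [1.7, 0.3, 0.5]
grip_width: 34.0
```

>>> {"method": "servo_tool", "body": {"slide": [[0,0,-0.3],[0,0,-0.5],[0,0,-0.5]], "rot": [[0,0,0],[0,0,0],[0,0,0]], "claw": [0,0,0]}}

```text
time: 8.52
tool_pos: [670.5, -24.1, 244.7]
tcp_rot: [3.134, -0.0, 1.48]
contact_force: [0.4, 0.1, -0.2]
grip_width: 8.2
```

Run:
```python
from h import *
go([-190,0,226])
c=cam("wrist"); save(c,"w4.png")
for q,z in dict(eye_block=12,lever_grip=142).items():
    for m in mark_of(q,"wrist"): print(q,round(m["confidence"],2),np.round(m["xy"]),loc(atz(c,m["xy"],z)).round(1))
```

```text
local now [ 81.7 -96.  244.7] slide [ 0.481 -1.359  0.083] rot [ 0.0026 -0.0001  0.0003] F [ 0.4  0.1 -0.2] w 8.2 t 8.525
eye_block 0.82 [443. 160.] [[242.3 -73.2  12. ]]
eye_block 0.77 [311.  97.] [[74.3  2.9 12. ]]
eye_block 0.73 [360. 248.] [[ 141.1 -193.4   12. ]]
eye_block 0.65 [205. 248.] [[ -72.7 -194.2   12. ]]
lever_grip 0.58 [49. 94.] [[-136.4   -1.5  142. ]]
```

>>> {"method": "servo_tool", "body": {"slide": [[0.48,-1,0],[0.48,-1,0],[0.48,-1,0],[0.48,-1,0],[0.48,-1,0]], "rot": [[0,0,0],[0,0,0],[0,0,0],[0,0,0],[0,0,0]], "claw": [0,0,0,0,0]}}

```text
time: 9.3
tool_pos: [476.2, 91.0, 239.3]
tcp_rot: [-3.139, -0.0, 1.481]
contact_force: [0.2, 0.4, 0.7]
grip_width: 0.3
```

>>> {"method": "servo_tool", "body": {"slide": [[0,-0.36,0],[0,-0.36,0],[0,-0.36,0]], "rot": [[0,0,0],[0,0,0],[0,0,0]], "claw": [0,0,0]}}

```text
time: 9.68
tool_pos: [407.5, 96.1, 240.2]
tcp_rot: [3.141, -0.0, 1.479]
contact_force: [0.2, -0.1, -0.5]
grip_width: 0.3
```

Run:
```python
from h import *
go([-190,0,112])
c=cam("wrist"); save(c,"w5.png")
for m in mark_of("lever_grip","wrist"): print(round(m["confidence"],2),np.round(m["xy"]),loc(atz(c,m["xy"],142)).round(1))
```

```text
local now [-191.3   -0.5  240.2] slide [0.002 0.006 0.641] rot [ 0.0001 -0.      0.    ] F [ 0.2 -0.1 -0.5] w 0.3 t 9.675
0.64 [386. 208.] [[-133.1   -1.5  142. ]]
```

View pics/w5.png

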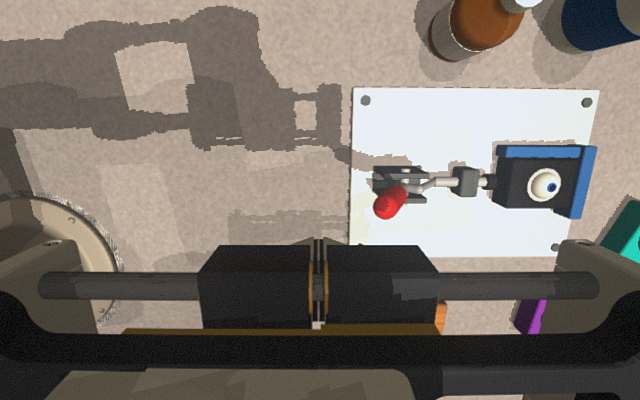

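>>> {"method": "servo_tool", "body": {"slide": [[0,0.005,0.25],[0,0.005,0.5],[0,0.005,0.64],[0,0.005,0.64]], "rot": [[0,0,0],[0,0,0],[0,0,0],[0,0,0]], "claw": [0,0,0,0]}}

```text
time: 10.28
tool_pos: [407.7, 95.9, 110.6]
tcp_rot: [-3.137, 0.001, 1.478]
contact_force: [-0.4, 0.2, 0.8]
grip_width: 0.6
```

>>> {"method": "servo_tool", "body": {"slide": [[0,0.08,0],[0,0.14,0],[0,0.2,0],[0,0.26,0],[0,0.32,0]], "rot": [[0,0,0],[0,0,0],[0,0,0],[0,0,0],[0,0,0]], "claw": [0,0,0,0,0]}}

```text
time: 10.9
tool_pos: [471.7, 90.5, 113.3]
tcp_rot: [-3.141, -0.0, 1.479]
contact_force: [-5.2, 0.2, 4.7]
grip_width: 0.1
```

Run:
```python
from h import *
go([-70,0,112])
c=cam("side"); cv2.imwrite("pics/s2.png",cv2.resize(c["frame"][120:320,150:450,::-1],None,fx=2.2,fy=2.2))
```

```text
local now [-126.8   -0.2  113.3] slide [0.001 0.284 0.006] rot [-0.0003 -0.0001  0.0001] F [-5.2  0.2  4.7] w 0.1 t 10.9
```

View pics/s2.png

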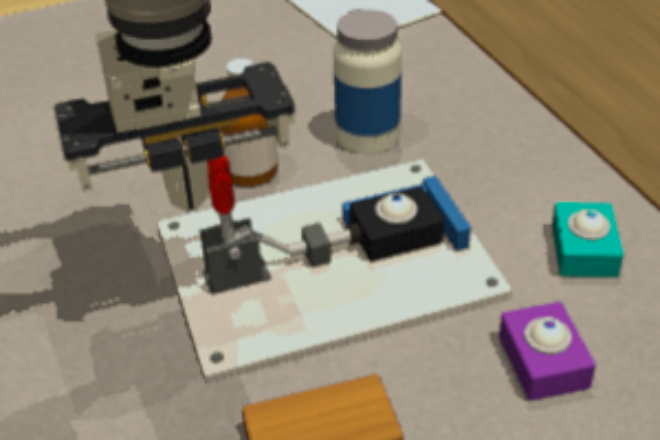

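>>> {"method": "servo_tool", "body": {"slide": [[0,0.06,0],[0,0.12,0],[0,0.18,0],[0,0.24,0],[0,0.28,0]], "rot": [[0,0,0],[0,0,0],[0,0,0],[0,0,0],[0,0,0]], "claw": [0,0,0,0,0]}}

```text
time: 11.58
tool_pos: [528.9, 85.1, 112.5]
tcp_rot: [3.14, -0.0, 1.479]
contact_force: [-0.7, 0.6, 0.2]
grip_width: 0.3
```

>>> {"method": "servo_tool", "body": {"slide": [[0,0.06,0],[0,0.1,0],[0,0.1,0]], "rot": [[0,0,0],[0,0,0],[0,0,0]], "claw": [0,0,0]}}

```text
time: 11.95
tool_pos: [548.2, 83.3, 112.3]
tcp_rot: [3.141, -0.0, 1.479]
contact_force: [-0.5, 0.7, -0.6]
grip_width: 0.5
```

Run:
```python
from h import *
go([-70,0,112])
c=cam("side"); cv2.imwrite("pics/s3.png",cv2.resize(c["frame"][120:320,150:450,::-1],None,fx=2.2,fy=2.2))
```

```text
local now [-50.   -0.3 112.3] slide [ 0.001 -0.1    0.002] rot [ 0.0003 -0.      0.    ] F [-0.5  0.7 -0.6] w 0.5 t 11.95
```

View pics/s3.png

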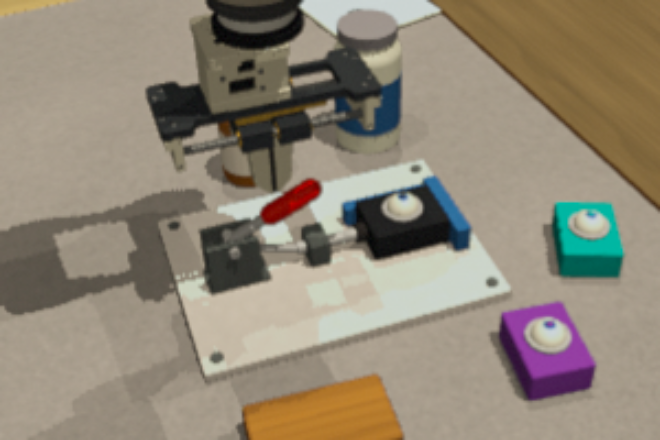

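Lever has snapped over and the plunger is forward. Retreat upward and inspect.

>>> {"method": "servo_tool", "body": {"slide": [[0,-0.1,-0.1],[0,-0.2,-0.35],[0,-0.2,-0.65],[0,-0.2,-0.65],[0,-0.2,-0.65]], "rot": [[0,0,0],[0,0,0],[0,0,0],[0,0,0],[0,0,0]], "claw": [0,0,0,0,0]}}

```text
time: 12.62
tool_pos: [507.0, 87.1, 242.0]
tcp_rot: [-3.141, -0.0, 1.479]
contact_force: [0.5, -0.8, -1.1]
grip_width: 0.2
```

Run:
```python
from h import *
go([-70,0,242])
c=cam("wrist"); im=np.ascontiguousarray(c["frame"][:,:,::-1])
for q,z in dict(eye_block=12,lever_grip=60+90*np.cos(np.radians(65))).items():
    for m in mark_of(q,"wrist"): print(q,round(m["confidence"],2),np.round(m["xy"]),loc(atz(c,m["xy"],z)).round(1))
for a in ([[40,-30,46],[120,-30,46],[120,30,46],[40,30,46],[40,-30,46]],[[-95,0,60],[-13.4,0,98]]):
    cv2.polylines(im,[proj(c,wor(a)).round().astype(int)],False,(0,255,0),1)
cv2.imwrite("pics/w6.png",cv2.resize(im[50:270,250:640],None,fx=2,fy=2))
```

```text
local now [-91.3  -0.3 242. ] slide [0.001 0.107 0.   ] rot [-0.0001 -0.      0.0001] F [ 0.5 -0.8 -1.1] w 0.2 t 12.625
eye_block 0.95 [560. 228.] [[237.4 -69.1  12. ]]
eye_block 0.71 [452. 177.] [[80.5  1.4 12. ]]
eye_block 0.63 [474. 306.] [[ 136.4 -189.8   12. ]]
lever_grip 0.57 [394. 191.] [[-15.3   2.9  98. ]]
```

View pics/w6.png

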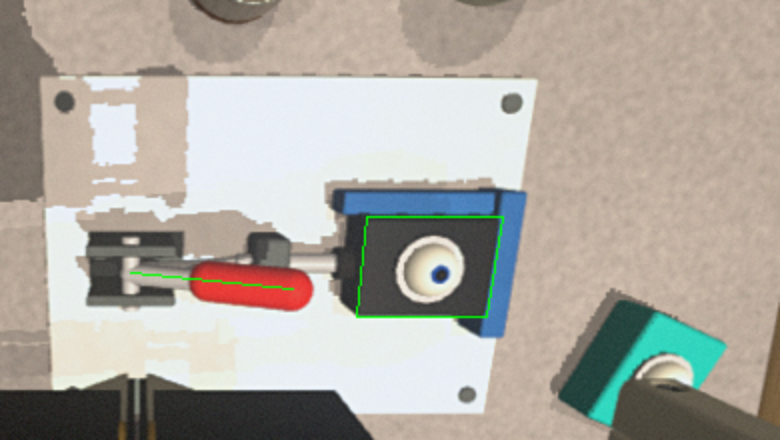

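The block top matches the clamped-pose outline, it is against the stop and fence, and the lever lies along the locked line. The arm is clear, so I'm handing in.

```bash
python3 -c "
from plant import *
print(close_job())"
```

```text
the job is handed in; nothing more can be done
None
```

The black block is pushed flat against the blue fence, the lever is snapped into lock, and the job is handed in. `close_job` gave no verdict, so I only have my own checks to go by. Robot time was about 13 s of the 58 s allowed.

- **Pushing the block:** I pushed its side with two spread fingertips, which also turned it square. I stopped when the force rose to about 22 N against the fence. The wrist picture then showed it flush and square.
- **Locking the lever:** I swept the closed fingers towards +x. The force was about 5 N sideways with the lever near upright and near zero after it snapped over.
- **Final picture:** The block lay on its expected outline at x = 80, y = 0. The network put it at about (80.5, 1.4) mm. The lever lay along the locked 65° line, with its grip measured at (-15.3, 2.9) mm against an expected (-13.4, 0). The gripper was clear at 242 mm height with no contact force.
- **Not checked directly:** I could not measure the pad's force on the block or the exact lever angle. The bottle, tub and lens case were not measured again after the start. The gripper felt no unexpected contact, and they looked in place in the pictures.
- **Disagreement:** Close-up network readings of the block's x before clamping (72–74 mm) were a few millimetres off. I relied on the contact force and the picture overlay instead.

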